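# Tip the teardown tray into the parts pan

### The arm

A 7-joint arm with a two-finger parallel gripper is mounted at the origin on the work surface. World frame = base frame: x ahead of the robot, y to its left, z up, the work surface at z = 0. Lengths are in m, angles in rad, forces in N, time in s.
With the tool pointing down it reaches from about 0.4 to 0.875 m from the base axis. Payload 19.3 kg.
Tool frame: the origin (TCP) lies at the very end of the fingers, on their centre line; the grasp point (between the pads) lies 19 mm behind it; z points along the fingers, y is the direction in which the jaws open and shut (so a half turn about z gives the same grasp; the last joint's range is limited). The gripper opens to 85 mm and grips with 20 to 120 N. Pads are 22 mm wide; open, the fingers measure 114 mm over their backs; the gripper's body (76 mm by 85 mm) begins 54 mm behind the grasp point. The pads swing forward as they close: fully open they stand 13 mm farther back than shut.
Start: joints at [1.121, 0.521, -0.036, 1.599, 0.021, 1.021, -0.113], TCP at [0.232, -0.58, 0.231] pointing down, gripper open.
Joint ranges: [-2.91, 2.91], [-0.3, 2.13], [-1.5, 1.42], [0.17, 2.43], [-1.26, 4.41], [0.16, 1.93], [-2.52, 2.52]. Speed limits (rad/s): [1.89, 1.89, 2.39, 2.39, 3.01, 3.01, 3.01].

### API

Orientations are given as [roll, pitch, yaw] about the fixed x, y, z axes, in that order (R = Rz(yaw) Ry(pitch) Rx(roll)).
In Python, from workcell import bot, vision, job_done gives the robot as it stands.
- The arm moves only by the tool arm_command, never from a script. Its arguments are lists of equal length, an entry for each row: "gripper": the finger opening in cm, from 0 to 8.54; "slide": the shift along the tool's x, y, z in cm, a list of three; "turn": the turn, a rotation vector about the tool's x, y, z in degrees, a list of three. A call has 1 to 5 rows; each row is the pose to reach, as a shift and turn from the pose commanded when the call began, along the tool's axes at that moment; what a row does not reach only later rows make up. A row lasts 1/8 s, in which the tool goes at most 62.5 mm and 10.7 degrees, less where a joint would pass 70% of its speed; a pose out of reach is approached as far as the arm can. A call with a gripper value outside its range is refused whole. The fingers move at their own pace and stop on an object; "force" is the grip in N (left out, the last holds). Time passes only in rows, so rows that repeat a pose let the fingers close. It gives the time, the measured TCP pose, the force and the opening at its end, in the units of the state.
- bot.observe(): the state, without advancing time (a new reading comes with each control period).
- vision.grab_frame(name): name is "scene" or "top" or "wrist"; returns the picture (420x560x3 uint8, blue, green, red); there is no depth.
- vision.camera_model(name): a dict with "mtx" (3x3 intrinsics, pixels), "T" (4x4, takes a point from camera to world coordinates). Camera axes: x right, y down, z forward; pixel columns grow to the right and rows downward; lengths in m; the calibration is good to about 2 mm. A picture is of the moment at which its call begins: read the wrist's pose just before it. camera_model takes no time and is no camera call; for the wrist camera it gives the pose at the moment of the call.
- job_done(): hands the job in, once; it reports no verdict.
The state is a dict: "clock": time; "qpos": joint angles; "qd": joint speeds; "joint_efforts": joint torques, N m; "position": TCP position; "tool_rot": TCP orientation; "force": force on the tool from outside, world axes, zero at the start; "moment": the same for the moment, N m; "grip_width": finger opening in m.
Only numpy, scipy, OpenCV 4.12 (cv2) and the standard library are available. Lean on these libraries where they do the work, as an engineer would, in place of code of your own. Each camera call takes 0.05 s, during which the arm holds its last target. There are 200 camera calls.

### The job

Slide the empty blue parts pan by its handle under the spout of the tipping tray until it sits flush against the front of the tray's stand, square and in line with it. Then push the red pad on the tray's edge down, smoothly, until the tray bears firmly on its rubber stop, and hold it there without forcing it until all four parts have slid into the pan. Let the tray back up gently with your finger still on the pad, so that it does not slam, until it rests level again, and leave the pan under the spout and everything else on the desk where it is.

Things in the scene. Friction and masses are not known exactly. Their poses are not given: they have to be found in the camera images.
- stand: Fixed dark steel stand of the tray. Origin on the desk below the pivot; x is level and runs from the spout towards the back of the tray (spout at -x), z up. Its upturned front edge, 160 mm wide and 26 mm high, has its outer face at x = -74.5 mm: the pan goes flush against it, pan axes parallel to the stand's. Two cheeks at y = +-80 mm, x -25 to 25 mm, 151 mm high, carry the pivot.
- pivot (a point): On the tray's pivot axis, which is parallel to the stand's y, 130 mm above the desk. Aluminium tray, 112 mm wide: 125 mm from here to the lip of its open spout, 145 mm to its back; floor 4 mm below the axis, back and side walls 20 mm above it. It is heavy at the back: 1 to 3 N on the pad hold it tilted; let go, it slams back level.
- pad (a point): Middle of the top of the red rubber pad, 40 mm along the tray x 34 mm across, on a tab beside the spout. It turns with the tray; level, it is at x -101, y +82, z 153 mm in the stand's frame. Push it down from above with closed fingertips; do not pinch it. 7 to 12 N bears firmly on the stop; more than 18 N bends the tray.
- tray (a joint): Tilt of the tray, rad: 0 = level, at rest; it grows as the spout goes down. The parts start to slide at 0.25 to 0.37 rad according to friction. Further down, the tray meets the rubber cap of a stop screw on the stand, set by hand and not measured: somewhere from 0.50 to 0.68 rad. From there the push on the pad climbs by about 3 N per mm. Turning faster than about 1.5 rad/s is too fast, either way.
- pan: Loose blue plastic open pan, 130 x 130 mm and 38 mm high, walls and floor 4 mm, 0.28 kg. Origin at the centre of its underside; its handle sticks out at its -x side, its +x side is the back wall that goes against the stand; z up. When home its axes are parallel to the stand's.
- pan_handle (a point): Grip point of the pan's stub handle, 30 mm above the pan's underside and 94 mm from its centre towards -x. The handle is a level bar, 16 mm wide (across, along the pan's y), 52 mm long (along x), from 19 to 37 mm above the underside.
- pan_back (a point): Foot of the pan's back wall, outer face, middle: 65 mm from the pan's origin along +x. Home is with this point at the stand's front edge, in the middle (x = -74.5 mm, y = 0 in the stand's frame).
- heatsink_a: Black finned heatsink, 26 x 24 x 16 mm, lying in the back half of the tray; origin at its centre.
- heatsink_b: Second black finned heatsink, the same size, in the back half of the tray; origin at its centre.
- relay: Blue relay, 28 x 14 x 18 mm, in the back half of the tray; origin at its centre.
- transformer: Small yellow and black transformer, 30 x 26 x 22 mm, in the back half of the tray; origin at its centre.
- fan: Bystander: loose black cooling fan, 60 x 60 x 25 mm. Origin under its centre.
- multimeter: Bystander: loose yellow multimeter lying on its back, 150 x 75 x 41 mm. Origin under its centre.
- solder_spool: Bystander: loose metal spool standing on end, 56 mm in diameter, 40 mm high. Origin under its centre.
- screwdriver: Bystander: loose screwdriver lying on the desk, along its own x. Origin under its middle.
- wrench: Bystander: loose wrench lying on the desk, 140 mm long along its own x. Origin under its middle.
- mug: Bystander: loose white mug, 80 mm in diameter, 95 mm high. Origin under its centre.

How it is judged:
On the way, in this order (a step that is already met when the one before it is completed fails the run):
1. the pan stands flush against the front of the stand, square and centred under the spout (x of pan_back in the frame of stand between -0.0805 and -0.068 m and y of pan_back in the frame of stand between -0.015 and 0.015 m and angle between the x axis of pan and the x axis of stand, either way round below 0.12 rad and angle between pan's own z axis and vertical below 0.05 rad and height (world z) of pan below 0.004 m), for 0.2 s.
2. the tray is pressed firmly onto its rubber stop by the fingers (5 N or more) and held there, all four parts having slid into the pan (all of step 1 and value of joint tray above 0.46 rad and contact force between the fingers and tray above 5 N and x of heatsink_a in the frame of pan between -0.065 and 0.065 m and y of heatsink_a in the frame of pan between -0.065 and 0.065 m and z of heatsink_a in the frame of pan between 0 and 0.045 m and x of heatsink_b in the frame of pan between -0.065 and 0.065 m and y of heatsink_b in the frame of pan between -0.065 and 0.065 m and z of heatsink_b in the frame of pan between 0 and 0.045 m and x of relay in the frame of pan between -0.065 and 0.065 m and y of relay in the frame of pan between -0.065 and 0.065 m and z of relay in the frame of pan between 0 and 0.045 m and x of transformer in the frame of pan between -0.065 and 0.065 m and y of transformer in the frame of pan between -0.065 and 0.065 m and z of transformer in the frame of pan between 0 and 0.045 m), for 0.4 s.
At the end, for the whole second after the job is handed in: The tray rests level (within 0.03 rad); the pan stands upright on the desk with its back wall within 6 mm of the stand's front edge, within 15 mm of centred and square to 0.12 rad; all four parts lie in the pan; all is at rest (all of step 1 and value of joint tray below 0.03 rad and x of heatsink_a in the frame of pan between -0.065 and 0.065 m and y of heatsink_a in the frame of pan between -0.065 and 0.065 m and z of heatsink_a in the frame of pan between 0 and 0.045 m and x of heatsink_b in the frame of pan between -0.065 and 0.065 m and y of heatsink_b in the frame of pan between -0.065 and 0.065 m and z of heatsink_b in the frame of pan between 0 and 0.045 m and x of relay in the frame of pan between -0.065 and 0.065 m and y of relay in the frame of pan between -0.065 and 0.065 m and z of relay in the frame of pan between 0 and 0.045 m and x of transformer in the frame of pan between -0.065 and 0.065 m and y of transformer in the frame of pan between -0.065 and 0.065 m and z of transformer in the frame of pan between 0 and 0.045 m and linear speed of each of heatsink_a, heatsink_b, relay, transformer, pan below 0.02 m/s); the robot touches nothing.
It fails at once if the tray is forced: more than 18 N between the robot and the tray (contact force between any of the fingers, the arm and tray above 18 N).
It fails at once if the tray is swung or let go so that it turns faster than 2 rad/s (velocity of joint tray above 2 rad/s or velocity of joint tray below -2 rad/s).
It fails at once if the pan is rammed against the stand with more than 25 N (contact force between pan and stand above 25 N).
It fails at once if a bystander is moved by more than 15 mm (distance of any of fan, multimeter, solder_spool, screwdriver, wrench, mug from where it was at the start of the episode above 0.015 m).
It also fails if it takes over 70 s, if anything falls off the work surface, if the arm or the gripper's body presses on something with over 40 N, if the wrist force passes 120 N, or if a joint passes its speed limit or range.

## Working session

There is one attempt and no reset: what is moved stays moved. The work goes in short steps, Python scripts to look and compute and a tool call to move; the robot and the scene stay as the last step left them, time stands still between calls to the robot, and variables do not carry over. Pictures are saved under pics/ and viewed, about 8 in all and at most 12, crops included, and the job is handed in when it is done.

Besides the shell and the picture viewer there is one more tool, called after "Call:" as name(argument=value, ...), one argument or row to a line, values as JSON. arm_command: Moves the arm, as the interface text tells. Its arguments: {"type":"object","properties":{"gripper":{"type":"array","items":{"type":"number"}},"slide":{"type":"array","items":{"type":"array","items":{"type":"number"}}},"turn":{"type":"array","items":{"type":"array","items":{"type":"number"}}},"force":{"type":"number"}},"required":["gripper","slide","turn"]}

```bash
mkdir -p pics; python3 - <<'E'
from workcell import bot, vision
import cv2,numpy as np
s=bot.observe(); print({k:np.round(v,3).tolist() for k,v in s.items()})
for n in ("scene","top"):
    m=vision.camera_model(n); print(n,np.round(m["mtx"],1).tolist(),np.round(m["T"],3).tolist())
    cv2.imwrite(f"pics/{n}0.png",vision.grab_frame(n))
E
```

```text
{'clock': 0.0, 'qpos': [1.121, 0.522, -0.036, 1.6, 0.021, 1.021, -0.113], 'qd': [-0.001, -0.001, -0.001, -0.0, 0.001, -0.0, -0.001], 'joint_efforts': [-0.001, -92.711, 1.98, -36.992, 0.018, 0.008, 0.0], 'position': [0.232, -0.58, 0.231], 'tool_rot': [-3.14, 0.0, 0.38], 'force': [0.107, -0.293, -0.04], 'moment': [-0.025, -0.003, 0.043], 'grip_width': 0.085}
scene [[430.0, 0.0, 274.3], [0.0, 430.0, 212.8], [0.0, 0.0, 1.0]] [[0.572, 0.66, -0.486, 1.027], [0.82, -0.468, 0.329, -0.247], [-0.01, -0.587, -0.809, 0.866], [0.0, 0.0, 0.0, 1.0]]
top [[498.2, 0.0, 272.5], [0.0, 498.2, 209.7], [0.0, 0.0, 1.0]] [[0.0, -0.988, 0.156, 0.36], [-0.999, -0.006, -0.034, 0.093], [0.034, -0.156, -0.987, 1.251], [0.0, 0.0, 0.0, 1.0]]
```

View pics/scene0.png

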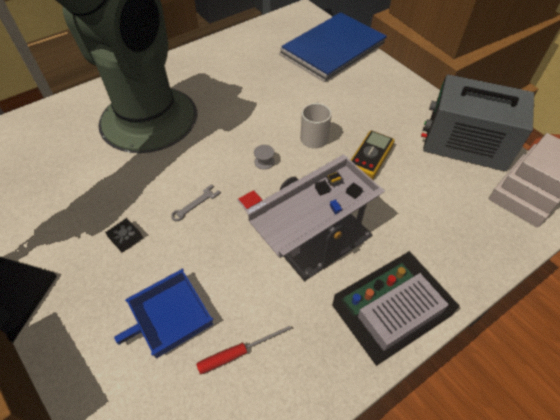

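View pics/top0.png

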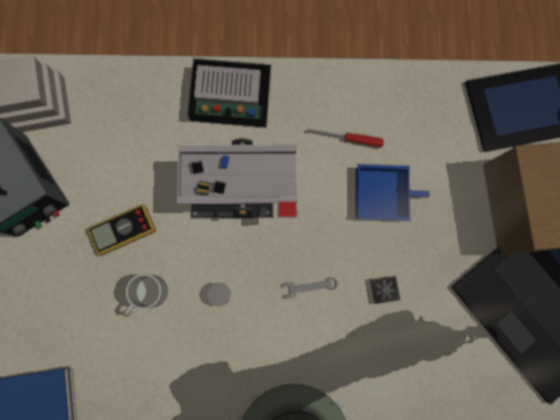

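The scene view shows the tray at about (315,210), its red pad at (250,200) and the pan at (170,312). In the top view the tray spans about (178..297, 146..203), the pad is at (287,209), and the pan is at (384,193) with its handle at (420,194). The spout faces world -y.

```bash
cat > h.py <<'E'
import cv2,numpy as np
from workcell import bot,vision
def ray(n,px,z,cm=None):
    m=cm or vision.camera_model(n); T=m["T"]; px=np.atleast_2d(px).astype(float)
    d=np.c_[px,np.ones(len(px))]@np.linalg.inv(m["mtx"]).T@T[:3,:3].T
    return T[:3,3]+d*((z-T[2,3])/d[:,2])[:,None]
def proj(n,P,cm=None):
    m=cm or vision.camera_model(n); T=m["T"]
    c=(np.atleast_2d(P)-T[:3,3])@T[:3,:3]@m["mtx"].T
    return c[:,:2]/c[:,2:]
def blobs(img,lo,hi,amin=20):
    h=cv2.cvtColor(img,cv2.COLOR_BGR2HSV); m=cv2.inRange(h,lo,hi)
    if lo[0]==0: m|=cv2.inRange(h,(172,)+lo[1:],(180,)+hi[1:])
    cs,_=cv2.findContours(m,cv2.RETR_EXTERNAL,cv2.CHAIN_APPROX_NONE)
    return m,[c for c in cs if cv2.contourArea(c)>amin]
E
python3 - <<'E'
from h import *
np.set_printoptions(precision=4,suppress=True)
for n in ("top","scene"):
    im=cv2.imread(f"pics/{n}0.png")
    for nm,lo,hi,z in (("red",(0,140,90),(8,255,255),.153),("blue",(108,120,50),(128,255,255),.038)):
        m,bs=blobs(im,lo,hi)
        for c in bs:
            M=cv2.moments(c); p=(M["m10"]/M["m00"],M["m01"]/M["m00"]); r=cv2.minAreaRect(c)
            print(n,nm,np.round(p,1),M["m00"],np.round(r[1],1),round(r[2],1),ray(n,p,z)[0])
im=cv2.imread("pics/top0.png")[130:230,165:440]
a=cv2.resize(im,None,fx=2.9,fy=2.9,interpolation=cv2.INTER_CUBIC)
s=cv2.imread("pics/scene0.png")[150:290,230:395]
b=cv2.resize(s,None,fx=2.2,fy=2.2,interpolation=cv2.INTER_CUBIC)
o=np.zeros((600,800,3),np.uint8); o[:a.shape[0],:a.shape[1]]=a[:,:800]; o[290:290+b.shape[0],:b.shape[1]]=b[:310]
cv2.imwrite("pics/crop1.png",o)
E
```

```text
top red [286.8 208.8] 193.5 [13. 16.] 90.0 [0.5365 0.0233 0.153 ]
top red [364.7 139.3] 213.5 [37.1  7.4] 12.3 [ 0.6993 -0.1568  0.153 ]
top red [216.5 106.8] 21.5 [5.7 4.9] 45.0 [0.7729 0.1843 0.153 ]
top blue [ 33.4 396.8] 2879.5 [49. 67.] 90.0 [0.1149 0.5996 0.038 ]
top blue [377.5 185.2] 1690.5 [47. 51.] 90.0 [ 0.616  -0.2116  0.038 ]
top blue [224.1 161.5] 44.0 [ 5.4 10.8] 18.4 [0.6736 0.1723 0.038 ]
top blue [517.2 105.3] 22.5 [ 7.2 21.3] 76.8 [ 0.8307 -0.5843  0.038 ]
top blue [548.6 102.7] 34.5 [14.7  9.2] 5.7 [ 0.839  -0.6683  0.038 ]
top blue [525.1  89.7] 486.0 [21.8 72.8] 81.3 [ 0.8738 -0.6086  0.038 ]
scene red [220.8 358. ] 544.5 [12.2 52. ] 65.6 [ 0.7906 -0.198   0.153 ]
scene red [390.7 279.7] 60.5 [10.  8.] 90.0 [0.847  0.1303 0.153 ]
scene red [249.9 199.1] 196.0 [13.  18.9] 59.0 [0.5405 0.0213 0.153 ]
scene blue [356.1 298.2] 49.5 [9. 7.] 90.0 [0.8077 0.1028 0.038 ]
scene blue [166.8 312.3] 4058.5 [62.8 93. ] 59.5 [ 0.609 -0.233  0.038]
scene blue [335.2 206.1] 64.0 [11.4  6.9] 56.3 [0.5984 0.2202 0.038 ]
scene blue [334.2  42.1] 3025.0 [46.2 92.1] 58.9 [0.0698 0.654  0.038 ]
```

View pics/crop1.png

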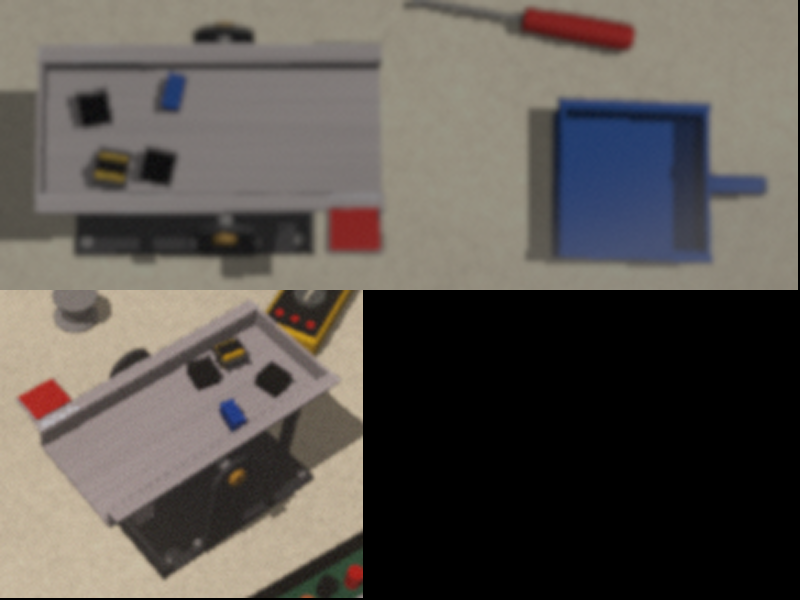

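The crop shows the tray's wall outline at crop corners (42,45), (380,44), (380,211) and (36,212). The pan rim corners are at (558,98), (710,103), (712,262) and (558,258), with the handle end at (765,185). Next I'll cast these onto their height planes.

```bash
python3 - <<'E'
from h import *
np.set_printoptions(precision=4,suppress=True)
f=lambda pts,z: ray("top",(np.array(pts)+.5)/2.9-.5+[165,130],z)
t=f([(42,45),(380,44),(381,211),(36,212)],.150); print("tray\n",t)
for a,b in ((1,0),(2,3)): d=t[a]-t[b]; print("ang",np.degrees(np.arctan2(*-d[[1,0]])), np.linalg.norm(d))
im=cv2.imread("pics/top0.png"); m,_=blobs(im,(100,90,25),(130,255,255))
m[:,:340]=0;m[:,440:]=0;m[:140]=0;m[240:]=0
m=cv2.morphologyEx(m,cv2.MORPH_OPEN,np.ones((11,11)))
cs,_=cv2.findContours(m,cv2.RETR_EXTERNAL,cv2.CHAIN_APPROX_NONE); c=max(cs,key=cv2.contourArea)
w=ray("top",c[:,0],.038)[:,:2]; r=cv2.minAreaRect((w*1000).astype(np.float32)); print("pan rect",r)
p=f([(558,98),(710,103),(712,262),(558,258)],.038);print("pan\n",p,p.mean(0)); print("hend",f([(765,185),(712,185)],.037))
print("pad corners\n",f([(330,208),(382,208),(382,252),(328,252)],.153))
E
```

```text
tray
 [[0.6818 0.2674 0.15  ]
 [0.6854 0.0021 0.15  ]
 [0.5515 0.0023 0.15  ]
 [0.5491 0.2681 0.15  ]]
ang 90.77480628552085 0.265306478671195
ang 90.53148642920335 0.2658118202173752
pan rect ((600.8660278320312, -224.40460205078125), (129.53321838378906, 134.10462951660156), 88.49441528320312)
pan
 [[ 0.6716 -0.1617  0.038 ]
 [ 0.6683 -0.2949  0.038 ]
 [ 0.5285 -0.2906  0.038 ]
 [ 0.5313 -0.158   0.038 ]] [ 0.5999 -0.2263  0.038 ]
hend [[ 0.5961 -0.3401  0.037 ]
 [ 0.5958 -0.2938  0.037 ]]
pad corners
 [[0.5531 0.042  0.153 ]
 [0.5534 0.0017 0.153 ]
 [0.519  0.002  0.153 ]
 [0.5188 0.0436 0.153 ]]
```

```bash
python3 - <<'E'
from h import *
np.set_printoptions(precision=3,suppress=True)
for px in ((488,155),(498,250),(453,287),(492,250)):
    for z in (0,.1,.2,.3,.4,.5): P=ray("top",px,z); print(px,z,P[0],proj("scene",P)[0])
a=cv2.imread("pics/scene0.png")[220:,:150]; a=cv2.resize(a,None,fx=2.5,fy=2.5)
b=cv2.imread("pics/top0.png")[60:410,430:]; b=cv2.resize(b,None,fx=1.4,fy=1.4)
o=np.zeros((500,600,3),np.uint8); o[:a.shape[0],:a.shape[1]]=a; o[:b.shape[0],380:380+b.shape[1]]=b; cv2.imwrite("pics/crop2.png",o)
E
```

```text
(488, 155) 0 [ 0.707 -0.517  0.   ] [ 52.713 449.943]
(488, 155) 0.1 [ 0.68  -0.468  0.1  ] [ 50.637 407.004]
(488, 155) 0.2 [ 0.652 -0.419  0.2  ] [ 48.241 357.419]
(488, 155) 0.3 [ 0.624 -0.371  0.3  ] [ 45.442 299.519]
(488, 155) 0.4 [ 0.596 -0.322  0.4  ] [ 42.132 231.019]
(488, 155) 0.5 [ 0.569 -0.273  0.5  ] [ 38.154 148.715]
(498, 250) 0 [ 0.458 -0.526  0.   ] [  9.501 340.189]
(498, 250) 0.1 [ 0.45  -0.476  0.1  ] [  8.219 304.244]
(498, 250) 0.2 [ 0.442 -0.427  0.2  ] [  6.733 262.57 ]
(498, 250) 0.3 [ 0.434 -0.377  0.3  ] [  4.99  213.679]
(498, 250) 0.4 [ 0.427 -0.328  0.4  ] [  2.916 155.52 ]
(498, 250) 0.5 [ 0.419 -0.278  0.5  ] [ 0.407 85.181]
(453, 287) 0 [ 0.364 -0.404  0.   ] [ 53.298 276.487]
(453, 287) 0.1 [ 0.364 -0.364  0.1  ] [ 51.647 244.366]
(453, 287) 0.2 [ 0.364 -0.325  0.2  ] [ 49.729 207.042]
(453, 287) 0.3 [ 0.363 -0.285  0.3  ] [ 47.473 163.138]
(453, 287) 0.4 [ 0.363 -0.245  0.4  ] [ 44.78  110.744]
(453, 287) 0.5 [ 0.363 -0.205  0.5  ] [41.511 47.137]
(492, 250) 0 [ 0.458 -0.51   0.   ] [ 17.17  335.926]
(492, 250) 0.1 [ 0.45  -0.462  0.1  ] [ 15.804 300.237]
(492, 250) 0.2 [ 0.442 -0.414  0.2  ] [ 14.22  258.853]
(492, 250) 0.3 [ 0.434 -0.365  0.3  ] [ 12.361 210.295]
(492, 250) 0.4 [ 0.426 -0.317  0.4  ] [ 10.149 152.519]
(492, 250) 0.5 [ 0.419 -0.269  0.5  ] [ 7.474 82.626]
```

View pics/crop2.png

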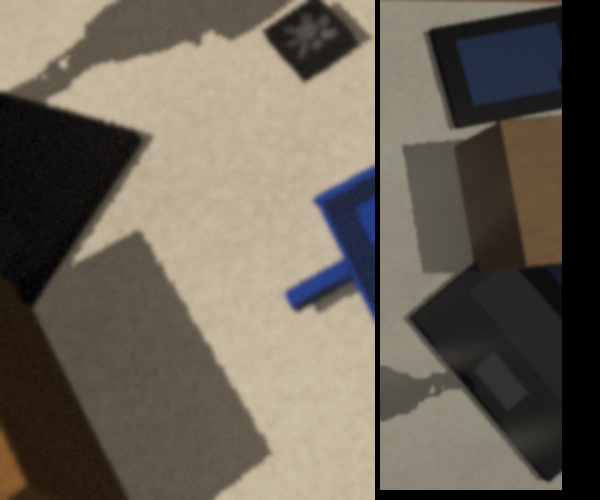

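The crop shows the box face's foot near y=-0.51 and the laptop beyond it, so the way to the handle at about (0.5975,-0.320) is clear at z = 0.23.

Call:
arm_command(
  gripper=[8.5,8.5,8.5,8.5,8.5],
  slide=[
    [4,-3,0],
    [9.5,-7,0],
    [15,-11,0],
    [20,-14,0],
    [25,-17,0],
  ],
  turn=[
    [0,0,-8],
    [0,0,-18],
    [0,0,-28],
    [0,0,-38],
    [0,0,-48],
  ],
)

```text
clock: 0.72
position: [0.4001, -0.3302, 0.2313]
tool_rot: [3.142, 0.0, 1.223]
force: [0.5, -0.3, -0.5]
grip_width: 0.0851
```

```bash
cat > go.py <<'E'
import sys; from h import *
from scipy.spatial.transform import Rotation as R
# go.py x y z yaw_deg : shift (cm) and turn (deg) in tool axes
s=bot.observe(); p=np.array(s["position"]); Rt=R.from_euler("xyz",s["tool_rot"])
print("clock",round(s["clock"],2),"p",p.round(4),"rot",np.degrees(s["tool_rot"]).round(2),"F",np.round(s["force"],1),"w",round(s["grip_width"],4))
if len(sys.argv)>4:
    x,y,z,yaw=map(float,sys.argv[1:5]); Rg=R.from_euler("xyz",[180,0,yaw],degrees=True)
    print("slide",(Rt.inv().apply(np.array([x,y,z])-p)*100).round(2),"turn",np.degrees((Rt.inv()*Rg).as_rotvec()).round(2))
E
python3 go.py .5975 -.320 .12 88.6
```

```text
clock 0.72 p [ 0.4001 -0.3302  0.2313] rot [1.800e+02 1.000e-02 7.008e+01] F [ 0.5 -0.3 -0.5] w 0.0851
slide [ 7.69 18.21 11.13] turn [ 0.000e+00  1.000e-02 -1.852e+01]
```

Call:
arm_command(
  gripper=[8.5,8.5,8.5,8.5,8.5],
  slide=[
    [1.5,4,1],
    [3.5,9,3],
    [5.5,14,5.5],
    [7,17.5,8],
    [7.7,18.2,8.5],
  ],
  turn=[
    [0,0,-4],
    [0,0,-8],
    [0,0,-13],
    [0,0,-18],
    [0,0,-18.5],
  ],
)

```text
clock: 1.35
position: [0.5976, -0.3212, 0.1435]
tool_rot: [-3.139, -0.002, 1.543]
force: [-0.3, 0.0, -0.7]
grip_width: 0.0853
```

```bash
python3 - <<'E'
from h import *
s=bot.observe(); cm=vision.camera_model("wrist"); im=vision.grab_frame("wrist"); cv2.imwrite("pics/w1.png",im)
np.savez("w1.npz",**cm); print(np.round(s["position"],4),np.round(s["qd"],3)); print(np.round(cm["T"],3).tolist(),np.round(cm["mtx"],0).tolist())
E
```

```text
[ 0.5976 -0.3212  0.1435] [-0.085  0.058  0.016 -0.081  0.023  0.011 -0.056]
[[1.0, -0.026, -0.01, 0.602], [-0.028, -0.966, -0.257, -0.256], [-0.003, 0.257, -0.966, 0.286], [0.0, 0.0, 0.0, 1.0]] [[354.0, 0.0, 280.0], [0.0, 354.0, 211.0], [0.0, 0.0, 1.0]]
```

View pics/w1.png

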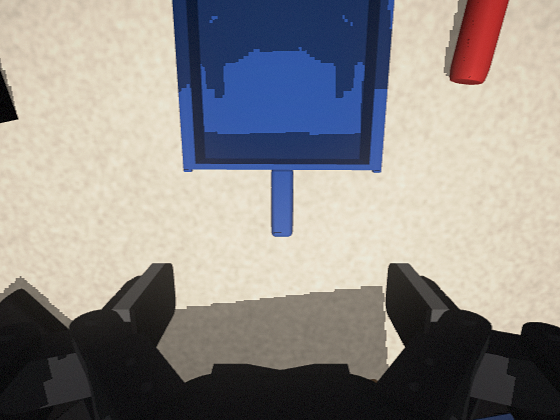

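The wrist view shows the handle at columns 272–293 and rows 171–236, and the pan's front rim corners at (184,171) and (382,171).

```bash
python3 - <<'E'
from h import *
cm=dict(np.load("w1.npz"))
im=cv2.imread("pics/w1.png"); m,bs=blobs(im,(100,90,40),(130,255,255),500)
h=m[178:228,230:330]; r,c=np.nonzero(h); 
L=np.array([[230+c[r==i].min()-.5,178+i] for i in range(50)]);Rr=np.array([[230+c[r==i].max()+.5,178+i] for i in range(50)])
P=ray("",(L+Rr)/2,.037,cm)[:,:2]; k=np.polyfit(P[:,1],P[:,0],1); print("handle yaw",90-np.degrees(np.arctan(k[0])), "x at y=-.32",np.polyval(k,-.32),"w",np.abs(ray("",L,.037,cm)-ray("",Rr,.037,cm))[:,0].mean())
print(ray("",[(282,236),(282,171)],.037,cm).round(4), ray("",[(184,171),(382,171),(175,0),(394,0)],.038,cm).round(4))
E
python3 go.py .5975 -.320 .012 88.8
```

```text
handle yaw 87.73887338751246 x at y=-.32 0.6002409156049654 w 0.014968442800623689
[[ 0.5998 -0.3424  0.037 ]
 [ 0.6011 -0.2938  0.037 ]] [[ 0.532  -0.2918  0.038 ]
 [ 0.6715 -0.2956  0.038 ]
 [ 0.5369 -0.1842  0.038 ]
 [ 0.674  -0.1881  0.038 ]]
clock 1.4 p [ 0.5976 -0.3208  0.1441] rot [-1.7989e+02 -1.2000e-01  8.8370e+01] F [-1.7  2.4 -0.6] w 0.0854
slide [6.000e-02 1.000e-02 1.321e+01] turn [-0.11 -0.12 -0.43]
```

Call:
arm_command(
  gripper=[8.5,8.5,8.5,8.5,8.5],
  slide=[
    [0,0.2,4],
    [0,0.2,8],
    [0,0.2,11],
    [0,0.2,13],
    [0,0.2,13.2],
  ],
  turn=[
    [0,0,0],
    [0,0,0],
    [0,0,0],
    [0,0,0],
    [0,0,0],
  ],
)

```text
clock: 2.02
position: [0.598, -0.3229, 0.0139]
tool_rot: [-3.14, -0.0, 1.54]
force: [0.3, 0.7, 0.5]
grip_width: 0.0855
```

Call:
arm_command(
  gripper=[3,1,1,1,1],
  slide=[
    [0,0,0],
    [0,0,0],
    [0,0,0],
    [0,0,0],
    [0,0,0],
  ],
  turn=[
    [0,0,0],
    [0,0,0],
    [0,0,0],
    [0,0,0],
    [0,0,0],
  ],
  force=30,
)

```text
clock: 2.65
position: [0.5989, -0.3229, 0.0148]
tool_rot: [3.141, 0.0, 1.54]
force: [-1.2, 0.6, 6.0]
grip_width: 0.0151
```

```bash
python3 go.py .6195 -.115 .012 90.5
```

```text
clock 2.65 p [ 0.5989 -0.3229  0.0148] rot [1.7998e+02 2.0000e-02 8.8260e+01] F [-1.2  0.6  6. ] w 0.0151
slide [20.84  1.43  0.27] turn [ 0.02  0.02 -2.24]
```

Call:
arm_command(
  gripper=[1,1,1,1,1],
  slide=[
    [1,0.2,-0.1],
    [3,0.4,-0.1],
    [5.5,0.6,-0.1],
    [8,0.8,-0.1],
    [10,1.0,-0.1],
  ],
  turn=[
    [0,0,-0.4],
    [0,0,-0.8],
    [0,0,-1.2],
    [0,0,-1.7],
    [0,0,-2.2],
  ],
)

```text
clock: 3.28
position: [0.612, -0.2204, 0.0153]
tool_rot: [-3.141, -0.0, 1.581]
force: [-0.1, -0.5, -2.0]
grip_width: 0.0152
```

Call:
arm_command(
  gripper=[1,1,1,1,1],
  slide=[
    [2,0.1,0],
    [4,0.3,0],
    [6,0.5,0],
    [8,0.8,0],
    [8.8,0.9,0],
  ],
  turn=[
    [0,0,0],
    [0,0,0],
    [0,0,0],
    [0,0,0],
    [0,0,0],
  ],
)

```text
clock: 3.9
position: [0.6203, -0.1331, 0.0153]
tool_rot: [3.141, -0.001, 1.58]
force: [-0.1, -0.4, -2.8]
grip_width: 0.0154
```

```bash
python3 go.py .6205 -.113 .0148 90.5; python3 - <<'E'
from h import *
a=vision.grab_frame("top")[120:240,170:370]; a=cv2.resize(a,None,fx=4,fy=4,interpolation=cv2.INTER_CUBIC); cv2.imwrite("pics/t2.png",a)
E
```

```text
clock 3.9 p [ 0.6203 -0.1331  0.0153] rot [ 1.7999e+02 -3.0000e-02  9.0540e+01] F [-0.1 -0.4 -2.8] w 0.0154
slide [2.01 0.04 0.05] turn [ 0.01 -0.03  0.04]
```

View pics/t2.png

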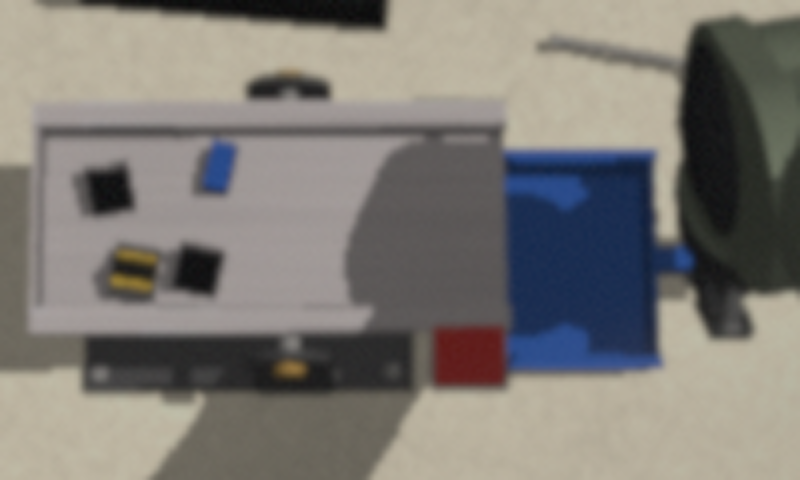

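In the crop, the pan's front rim corners are at (655,152) and (660,367), the spout edge runs (503,100)–(505,327), and the stand's base ends at column 410.

```bash
python3 - <<'E'
from h import *
f=lambda pts,z: ray("top",(np.array(pts)+.5)/4-.5+[170,120],z).round(4)
print("pan",f([(655,152),(660,367)],.038)); print("spout",f([(503,100),(505,327)],.15)); print("stand near front",f([(410,388),(85,390)],.0),f([(412,345)],.026))
print("pad",f([(434,327),(505,325),(506,385),(433,385)],.153))
E
```

```text
pan [[ 0.6862 -0.102   0.038 ]
 [ 0.5492 -0.1025  0.038 ]]
spout [[0.6859 0.0029 0.15  ]
 [0.554  0.0027 0.15  ]]
stand near front [[0.5407 0.0511 0.    ]
 [0.5383 0.2562 0.    ]] [[0.564  0.0507 0.026 ]]
pad [[0.5532 0.0427 0.153 ]
 [0.5546 0.0029 0.153 ]
 [0.5206 0.0026 0.153 ]
 [0.5204 0.0433 0.153 ]]
```

Call:
arm_command(
  gripper=[1,1,1,1,1],
  slide=[
    [0.4,0.05,0],
    [0.8,0.1,0],
    [1.2,0.15,0],
    [1.5,0.2,0],
    [1.7,0.2,0],
  ],
  turn=[
    [0,0,0],
    [0,0,0],
    [0,0,0],
    [0,0,0],
    [0,0,0],
  ],
)

```text
clock: 4.58
position: [0.6219, -0.1179, 0.0153]
tool_rot: [-3.142, -0.0, 1.579]
force: [-0.2, -0.6, -2.1]
grip_width: 0.0151
```

Call:
arm_command(
  gripper=[1,1,1,1],
  slide=[
    [0.1,0,0],
    [0.2,0,0],
    [0.3,0,0],
    [0.3,0,0],
  ],
  turn=[
    [0,0,0],
    [0,0,0],
    [0,0,0],
    [0,0,0],
  ],
)

```text
clock: 5.08
position: [0.6218, -0.1149, 0.0153]
tool_rot: [-3.142, -0.0, 1.579]
force: [-0.0, -0.0, -2.3]
grip_width: 0.0158
```

Call:
arm_command(
  gripper=[1,1,1],
  slide=[
    [0.1,0,0],
    [0.2,0,0],
    [0.2,0,0],
  ],
  turn=[
    [0,0,0],
    [0,0,0],
    [0,0,0],
  ],
)

```text
clock: 5.45
position: [0.6218, -0.1128, 0.0153]
tool_rot: [-3.142, -0.0, 1.579]
force: [-0.7, 0.4, -3.4]
grip_width: 0.015
```

Call:
arm_command(
  gripper=[1,1,1],
  slide=[
    [0.1,0,0],
    [0.1,0,0],
    [0.1,0,0],
  ],
  turn=[
    [0,0,0],
    [0,0,0],
    [0,0,0],
  ],
)

```text
clock: 5.82
position: [0.6218, -0.1119, 0.0153]
tool_rot: [3.142, -0.0, 1.579]
force: [-0.1, 0.1, -2.3]
grip_width: 0.0156
```

Call:
arm_command(
  gripper=[1,1,1,1],
  slide=[
    [0.1,0,0],
    [0.1,0,0],
    [0.2,0,0],
    [0.2,0,0],
  ],
  turn=[
    [0,0,0],
    [0,0,0],
    [0,0,0],
    [0,0,0],
  ],
)

```text
clock: 6.32
position: [0.622, -0.1106, 0.0154]
tool_rot: [3.141, 0.001, 1.579]
force: [0.8, -3.6, -2.4]
grip_width: 0.0156
```

Call:
arm_command(
  gripper=[1,1,1,1],
  slide=[
    [0.1,0,0],
    [0.1,0,0],
    [0.15,0,0],
    [0.15,0,0],
  ],
  turn=[
    [0,0,0],
    [0,0,0],
    [0,0,0],
    [0,0,0],
  ],
)

```text
clock: 6.82
position: [0.6222, -0.1105, 0.0156]
tool_rot: [3.141, 0.002, 1.578]
force: [3.2, -11.4, -1.4]
grip_width: 0.0152
```

Contact is felt at y=-0.1105 with 11 N on it. I'll relax the push and then release the handle.

Call:
arm_command(
  gripper=[1,1,1],
  slide=[
    [-0.1,0,0.05],
    [-0.2,0,0.05],
    [-0.2,0,0.05],
  ],
  turn=[
    [0,0,0],
    [0,0,0],
    [0,0,0],
  ],
)

```text
clock: 7.2
position: [0.6219, -0.1107, 0.0149]
tool_rot: [3.141, 0.0, 1.579]
force: [1.4, -4.7, -2.3]
grip_width: 0.0152
```

Call:
arm_command(
  gripper=[2.5,4,5,5,5],
  slide=[
    [0,0,0],
    [0,0,0],
    [0,0,0],
    [0,0,0],
    [0,0,0],
  ],
  turn=[
    [0,0,0],
    [0,0,0],
    [0,0,0],
    [0,0,0],
    [0,0,0],
  ],
)

```text
clock: 7.82
position: [0.6218, -0.1105, 0.0148]
tool_rot: [-3.142, -0.0, 1.579]
force: [0.3, 0.8, 0.1]
grip_width: 0.0499
```

```bash
python3 go.py .622 -.17 .2 90.4
```

```text
clock 7.83 p [ 0.6218 -0.1105  0.0148] rot [-180.     -0.     90.46] F [0.3 0.8 0.1] w 0.0499
slide [ -5.95  -0.03 -18.52] turn [-0.   -0.    0.06]
```

Call:
arm_command(
  gripper=[5,5,5,5,5],
  slide=[
    [0,0,-2],
    [0,0,-7],
    [-2,0,-12],
    [-5,0,-17],
    [-6,0,-19],
  ],
  turn=[
    [0,0,0],
    [0,0,0],
    [0,0,0],
    [0,0,0],
    [0,0,0],
  ],
)

```text
clock: 8.45
position: [0.623, -0.1728, 0.2095]
tool_rot: [3.137, 0.002, 1.577]
force: [0.0, -0.1, -1.1]
grip_width: 0.0499
```

Call:
arm_command(
  gripper=[0,0,0,0],
  slide=[
    [0,0,-1],
    [0,0,-2],
    [0,0,-3],
    [0,0,-3],
  ],
  turn=[
    [0,0,0],
    [0,0,0],
    [0,0,0],
    [0,0,0],
  ],
)

```text
clock: 8.95
position: [0.6225, -0.1701, 0.2352]
tool_rot: [3.141, -0.0, 1.579]
force: [-0.5, -0.4, -1.1]
grip_width: -0.0
```

```bash
python3 go.py .5375 .022 .2 90.5; python3 - <<'E'
from h import *
cm=vision.camera_model("wrist"); np.savez("w2.npz",**cm); w=vision.grab_frame("wrist"); cv2.imwrite("pics/w2.png",w)
a=vision.grab_frame("top"); cv2.imwrite("pics/t3.png",a)
a=cv2.resize(a[120:240,170:370],None,fx=3,fy=3,interpolation=cv2.INTER_CUBIC)
o=np.zeros((600,800,3),np.uint8); o[:315,:420]=cv2.resize(w,(420,315)); 
cv2.imwrite("pics/c3.png",w)
E
```

```text
clock 8.95 p [ 0.6225 -0.1701  0.2352] rot [179.97  -0.    90.49] F [-0.5 -0.4 -1.1] w -0.0
slide [19.28 -8.34  3.52] turn [ 0.03 -0.   -0.01]
```

View pics/w2.png

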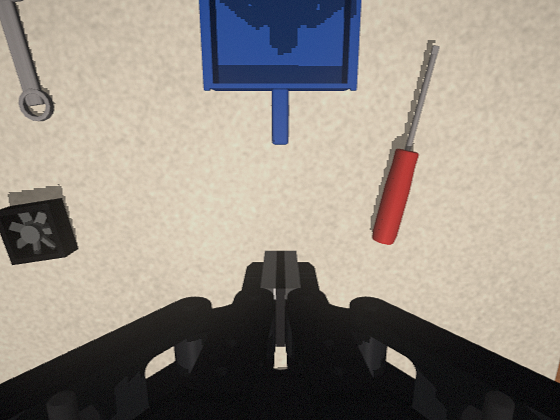

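Call:
arm_command(
  gripper=[0,0,0,0,0],
  slide=[
    [4,-2,0],
    [9,-4,0],
    [14,-6,1],
    [18,-8,2],
    [19.2,-8.4,3],
  ],
  turn=[
    [0,0,0],
    [0,0,0],
    [0,0,0],
    [0,0,0],
    [0,0,0],
  ],
)

```text
clock: 9.68
position: [0.5356, 0.0233, 0.2044]
tool_rot: [-3.141, -0.0, 1.582]
force: [0.2, -0.5, -0.1]
grip_width: 0.0005
```

Call:
arm_command(
  gripper=[0,0,0],
  slide=[
    [0,0,0],
    [0,0,0],
    [0,0,0],
  ],
  turn=[
    [0,0,0],
    [0,0,0],
    [0,0,0],
  ],
)

```text
clock: 10.05
position: [0.5372, 0.0197, 0.2049]
tool_rot: [3.141, 0.0, 1.577]
force: [0.2, -0.5, 0.8]
grip_width: 0.0002
```

```bash
python3 go.py .537 .021 .156 90.5; python3 - <<'E'
from h import *
cm=dict(np.load("w2.npz")); im=cv2.imread("pics/w2.png")
m,_=blobs(im,(100,90,40),(130,255,255),500); L=[];Q=[]
for i in range(98,138):
    c=np.nonzero(m[i,240:320])[0]+240; L.append([(c.min()+c.max())/2,i])
P=ray("",L,.037,cm)[:,:2]; k=np.polyfit(P[:,1],P[:,0],1); print("handle yaw",90-np.degrees(np.arctan(k[0])),"x at -.11:",np.polyval(k,-.11))
print(ray("",[(280,144)],.037,cm).round(4),ray("",[(204,89),(359,90)],.038,cm).round(4))
a=cv2.resize(vision.grab_frame("scene")[130:330,150:420],None,fx=2.9,fy=2.9,interpolation=cv2.INTER_CUBIC); cv2.imwrite("pics/s3.png",a)
E
```

```text
clock 10.05 p [0.5372 0.0197 0.2049] rot [1.7999e+02 1.0000e-02 9.0360e+01] F [ 0.2 -0.5  0.8] w 0.0002
slide [ 0.13 -0.02  4.89] turn [ 0.01  0.01 -0.14]
handle yaw 90.46281241211649 x at -.11: 0.6231768379495766
[[ 0.6238 -0.131   0.037 ]] [[ 0.5543 -0.0822  0.038 ]
 [ 0.6953 -0.0819  0.038 ]]
```

View pics/s3.png

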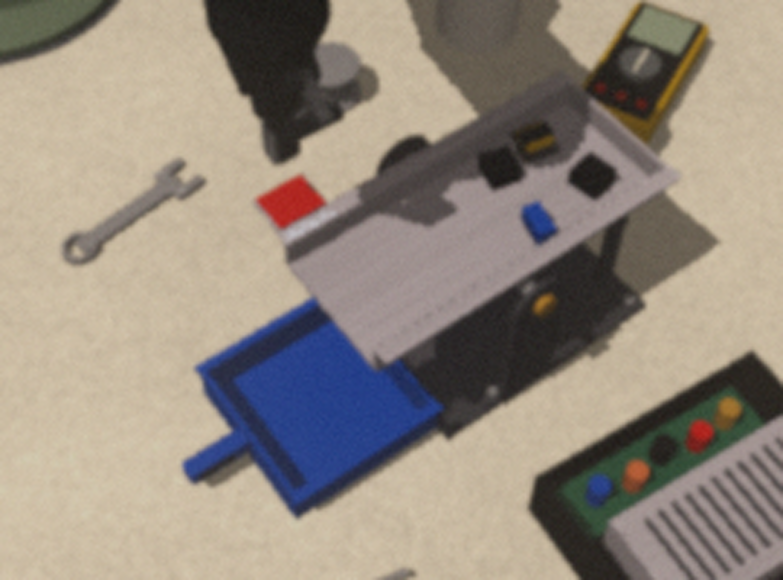

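The scene shows the pan flush and square against the stand, with the closed fingers above the red pad. Measured yaw is 90.5°, the back wall is at y≈0.051, and it is about 4 mm off centre. Next I press the pad.

Call:
arm_command(
  gripper=[0,0,0,0,0],
  slide=[
    [0.1,0,2],
    [0.1,0,3.5],
    [0.1,0,4.2],
    [0.1,0,4.6],
    [0.1,0,4.6],
  ],
  turn=[
    [0,0,0],
    [0,0,0],
    [0,0,0],
    [0,0,0],
    [0,0,0],
  ],
)

```text
clock: 10.72
position: [0.5368, 0.0218, 0.1589]
tool_rot: [3.142, -0.0, 1.579]
force: [-0.6, 0.3, 0.4]
grip_width: -0.0002
```

Call:
arm_command(
  gripper=[0,0,0,0,0],
  slide=[
    [0,0,0.2],
    [0,0,0.4],
    [0,0,0.6],
    [0,0,0.8],
    [0,0,1.1],
  ],
  turn=[
    [0,0,0],
    [0,0,0],
    [0,0,0],
    [0,0,0],
    [0,0,0],
  ],
)

```text
clock: 11.35
position: [0.5369, 0.0215, 0.1478]
tool_rot: [3.141, 0.0, 1.579]
force: [-0.0, -2.4, 4.0]
grip_width: 0.0001
```

Call:
arm_command(
  gripper=[0,0,0,0,0],
  slide=[
    [0,0,0.4],
    [0,0,0.8],
    [0,0,1.2],
    [0,0,1.6],
    [0,0,2.0],
  ],
  turn=[
    [0,0,0],
    [0,0,0],
    [0,0,0],
    [0,0,0],
    [0,0,0],
  ],
)

```text
clock: 11.98
position: [0.5367, 0.0218, 0.1275]
tool_rot: [-3.142, -0.0, 1.579]
force: [0.1, -3.3, 2.4]
grip_width: 0.0004
```

Call:
arm_command(
  gripper=[0,0,0,0,0],
  slide=[
    [0,0,0.4],
    [0,0,0.8],
    [0,0,1.2],
    [0,0,1.5],
    [0,0,1.7],
  ],
  turn=[
    [0,0,0],
    [0,0,0],
    [0,0,0],
    [0,0,0],
    [0,0,0],
  ],
)

```text
clock: 12.6
position: [0.5367, 0.0219, 0.1106]
tool_rot: [-3.141, -0.0, 1.579]
force: [-0.9, -0.2, 2.0]
grip_width: -0.0003
```

Call:
arm_command(
  gripper=[0,0,0],
  slide=[
    [0,0,0.2],
    [0,0,0.4],
    [0,0,0.4],
  ],
  turn=[
    [0,0,0],
    [0,0,0],
    [0,0,0],
  ],
)

```text
clock: 12.98
position: [0.5368, 0.0218, 0.1067]
tool_rot: [-3.142, 0.0, 1.579]
force: [0.5, -0.2, 2.1]
grip_width: -0.0001
```

Call:
arm_command(
  gripper=[0,0,0],
  slide=[
    [0,0,0.15],
    [0,0,0.3],
    [0,0,0.3],
  ],
  turn=[
    [0,0,0],
    [0,0,0],
    [0,0,0],
  ],
)

```text
clock: 13.35
position: [0.5368, 0.0218, 0.1037]
tool_rot: [-3.142, -0.0, 1.579]
force: [-0.5, -0.5, 1.6]
grip_width: 0.0002
```

Call:
arm_command(
  gripper=[0,0,0],
  slide=[
    [0,0,0.15],
    [0,0,0.3],
    [0,0,0.3],
  ],
  turn=[
    [0,0,0],
    [0,0,0],
    [0,0,0],
  ],
)

```text
clock: 13.72
position: [0.537, 0.0219, 0.1011]
tool_rot: [3.141, -0.0, 1.579]
force: [-1.8, 1.3, 9.3]
grip_width: -0.0003
```

Call:
arm_command(
  gripper=[0,0,0],
  slide=[
    [0,0,0.1],
    [0,0,0.2],
    [0,0,0.2],
  ],
  turn=[
    [0,0,0],
    [0,0,0],
    [0,0,0],
  ],
)

```text
clock: 14.1
position: [0.5372, 0.0219, 0.0995]
tool_rot: [3.14, 0.0, 1.579]
force: [-2.4, -0.8, 17.3]
grip_width: -0.0003
```

It met the stop between those two calls, and the push is now too high, so I'm backing off at once.

Call:
arm_command(
  gripper=[0,0,0],
  slide=[
    [0,0,-0.2],
    [0,0,-0.2],
    [0,0,-0.2],
  ],
  turn=[
    [0,0,0],
    [0,0,0],
    [0,0,0],
  ],
)

```text
clock: 14.48
position: [0.5371, 0.0215, 0.1011]
tool_rot: [3.141, 0.0, 1.578]
force: [-1.5, -1.1, 7.8]
grip_width: 0.0001
```

```bash
python3 go.py; python3 - <<'E'
from h import *
a=cv2.resize(vision.grab_frame("scene")[130:330,150:420],None,fx=2.9,fy=2.9,interpolation=cv2.INTER_CUBIC); cv2.imwrite("pics/s4.png",a)
E
```

```text
clock 14.47 p [0.5371 0.0215 0.1011] rot [1.7996e+02 2.0000e-02 9.0440e+01] F [-1.5 -1.1  7.8] w 0.0001
```

View pics/s4.png

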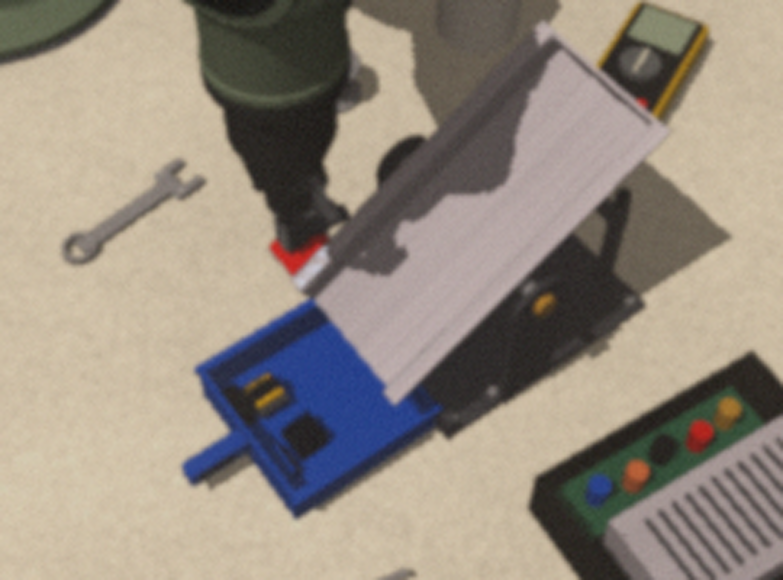

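The scene shows the tray tilted and the transformer at (265,393) and one heatsink at (305,437) in the pan. The relay and the other heatsink can't be made out from here. I'll hold, and look from the top.

Call:
arm_command(
  gripper=[0,0,0,0,0],
  slide=[
    [0,0,0.03],
    [0,0,0.03],
    [0,0,0.03],
    [0,0,0.03],
    [0,0,0.03],
  ],
  turn=[
    [0,0,0],
    [0,0,0],
    [0,0,0],
    [0,0,0],
    [0,0,0],
  ],
)

```text
clock: 15.15
position: [0.5371, 0.0216, 0.1009]
tool_rot: [3.141, 0.0, 1.578]
force: [-0.7, -2.0, 10.3]
grip_width: 0.0002
```

```bash
python3 go.py; python3 - <<'E'
from h import *
g=lambda n: np.clip(vision.grab_frame(n).astype(float)*1.6,0,255).astype(np.uint8)
a=cv2.resize(g("top")[125:230,165:365],None,fx=4,fy=4,interpolation=cv2.INTER_CUBIC)[:, :800]
cv2.imwrite("pics/t5.png",a)
E
```

```text
clock 15.15 p [0.5371 0.0216 0.1009] rot [1.7995e+02 2.0000e-02 9.0440e+01] F [-0.7 -2.  10.3] w 0.0002
```

View pics/t5.png

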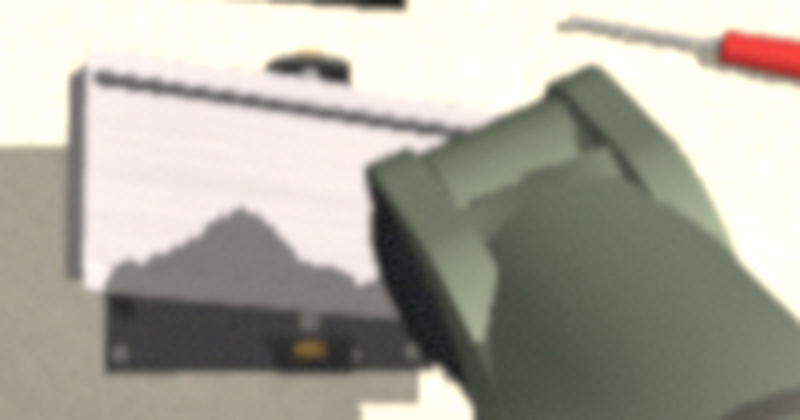

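The top view shows the back of the tray empty, with the front hidden by the arm. I'll hold longer and count parts numerically in the scene view.

Call:
arm_command(
  gripper=[0,0,0,0,0],
  slide=[
    [0,0,-0.02],
    [0,0,-0.02],
    [0,0,-0.02],
    [0,0,-0.02],
    [0,0,-0.02],
  ],
  turn=[
    [0,0,0],
    [0,0,0],
    [0,0,0],
    [0,0,0],
    [0,0,0],
  ],
)

```text
clock: 15.82
position: [0.5371, 0.0215, 0.1011]
tool_rot: [3.141, 0.0, 1.578]
force: [-1.1, -1.9, 9.6]
grip_width: -0.0003
```

```bash
python3 - <<'E'
from h import *
im=vision.grab_frame("scene"); cv2.imwrite("pics/s6.png",im)
a=cv2.resize(im[220:310,210:310],None,fx=6,fy=6,interpolation=cv2.INTER_CUBIC); a=np.clip(255*(a/255.)**.6,0,255).astype(np.uint8); cv2.imwrite("pics/s6c.png",a)
E
```

```text
(no output)
```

View pics/s6c.png

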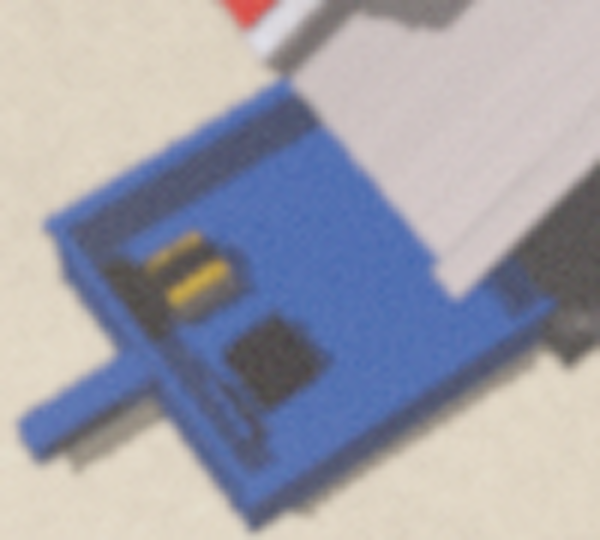

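The brightened crop shows all four parts in the pan: transformer (195,270), heatsinks (275,360) and (140,295), and the relay along the front wall at (235,420). Now I let the tray up gently.

Call:
arm_command(
  gripper=[0,0,0,0,0],
  slide=[
    [0,0,-0.2],
    [0,0,-0.5],
    [0,0,-0.9],
    [0,0,-1.3],
    [0,0,-1.7],
  ],
  turn=[
    [0,0,0],
    [0,0,0],
    [0,0,0],
    [0,0,0],
    [0,0,0],
  ],
)

```text
clock: 16.5
position: [0.5367, 0.0218, 0.118]
tool_rot: [-3.142, 0.0, 1.579]
force: [0.0, -2.1, 0.7]
grip_width: -0.0001
```

Call:
arm_command(
  gripper=[0,0,0,0,0],
  slide=[
    [0,0,-0.4],
    [0,0,-0.8],
    [0,0,-1.2],
    [0,0,-1.6],
    [0,0,-2.0],
  ],
  turn=[
    [0,0,0],
    [0,0,0],
    [0,0,0],
    [0,0,0],
    [0,0,0],
  ],
)

```text
clock: 17.12
position: [0.5368, 0.022, 0.138]
tool_rot: [3.141, -0.0, 1.579]
force: [-0.0, 1.1, 2.6]
grip_width: 0.0
```

Call:
arm_command(
  gripper=[0,0,0,0,0],
  slide=[
    [0,0,-0.3],
    [0,0,-0.6],
    [0,0,-0.9],
    [0,0,-1.1],
    [0,0,-1.3],
  ],
  turn=[
    [0,0,0],
    [0,0,0],
    [0,0,0],
    [0,0,0],
    [0,0,0],
  ],
)

```text
clock: 17.75
position: [0.5368, 0.0218, 0.1508]
tool_rot: [3.142, -0.0, 1.579]
force: [0.7, 1.1, 1.3]
grip_width: 0.0002
```

Call:
arm_command(
  gripper=[0,0,0,0,0],
  slide=[
    [0,0,-0.15],
    [0,0,-0.3],
    [0,0,-0.45],
    [0,0,-0.6],
    [0,0,-0.75],
  ],
  turn=[
    [0,0,0],
    [0,0,0],
    [0,0,0],
    [0,0,0],
    [0,0,0],
  ],
)

```text
clock: 18.38
position: [0.5367, 0.0217, 0.1582]
tool_rot: [-3.141, 0.0, 1.579]
force: [-1.2, -0.3, 0.1]
grip_width: -0.0001
```

Finger force has dropped to zero above the level height. I'll retreat upward and check.

Call:
arm_command(
  gripper=[0,0,0,0,0],
  slide=[
    [0,0,-2],
    [0,0,-5],
    [-2,-2,-8],
    [-6,-5,-9],
    [-8,-7,-9],
  ],
  turn=[
    [0,0,0],
    [0,0,0],
    [0,0,0],
    [0,0,0],
    [0,0,0],
  ],
)

```text
clock: 19.0
position: [0.4665, -0.0606, 0.249]
tool_rot: [3.14, 0.001, 1.577]
force: [0.4, -0.2, 0.0]
grip_width: 0.0001
```

Call:
arm_command(
  gripper=[0,0,0,0,0],
  slide=[
    [-3,-2,0],
    [-6,-4,0],
    [-8,-6,0],
    [-10,-8,0],
    [-10,-8,0],
  ],
  turn=[
    [0,0,0],
    [0,0,0],
    [0,0,0],
    [0,0,0],
    [0,0,0],
  ],
)

```text
clock: 19.62
position: [0.3871, -0.1606, 0.2484]
tool_rot: [-3.141, 0.001, 1.576]
force: [0.9, 1.0, -0.1]
grip_width: 0.0001
```

```bash
python3 go.py; python3 - <<'E'
from h import *
s=vision.grab_frame("scene"); t=vision.grab_frame("top")
for n,im in (("scene",s),("top",t)):
    for c in blobs(im,(0,140,90),(8,255,255))[1]: M=cv2.moments(c); print(n,"red",round(M["m10"]/M["m00"],1),round(M["m01"]/M["m00"],1),M["m00"])
for n,im in (("scene",s),("top",t)):
    o=cv2.imread(f"pics/{n}0.png"); d=(cv2.absdiff(im,o).max(2)>45).astype(np.uint8)
    print(n,[tuple(q[:5]) for q in cv2.connectedComponentsWithStats(d)[2][1:].tolist() if q[4]>25])
k=lambda im:np.clip(255*(im/255.)**.7,0,255).astype(np.uint8)
o=np.zeros((600,800,3),np.uint8); o[:,:]=0
a=cv2.resize(k(t[130:230,170:370]),(800,400),interpolation=cv2.INTER_CUBIC); b=cv2.resize(k(s[190:320,150:360]),(323,200)); o[:400]=a; o[400:,:323]=b
cv2.imwrite("pics/fin.png",o)
E
```

```text
clock 19.62 p [ 0.3871 -0.1606  0.2484] rot [-1.7999e+02  4.0000e-02  9.0310e+01] F [ 0.9  1.  -0.1] w 0.0001
scene red 221.0 358.0 543.5
scene red 390.7 279.7 60.5
scene red 249.8 198.6 210.0
top red 286.7 209.1 184.5
top red 364.6 139.6 234.0
top red 216.5 107.1 24.5
scene [(2, 0, 68, 46, 1960), (115, 0, 26, 34, 572), (92, 49, 24, 19, 300), (64, 51, 17, 8, 48), (162, 51, 6, 13, 61), (119, 55, 18, 7, 77), (3, 64, 304, 198, 16416), (190, 73, 21, 7, 97), (170, 78, 15, 9, 31), (140, 121, 48, 27, 364), (315, 172, 29, 24, 367), (346, 182, 18, 17, 187), (329, 199, 14, 16, 126), (213, 232, 89, 77, 3876), (114, 268, 109, 91, 5441)]
top [(218, 155, 11, 14, 113), (296, 157, 49, 56, 1728), (189, 161, 15, 13, 163), (346, 163, 84, 59, 3712), (194, 181, 32, 15, 365), (273, 203, 4, 10, 38), (377, 223, 106, 108, 6620), (454, 250, 53, 103, 1837), (78, 252, 188, 168, 10584), (267, 283, 19, 18, 143), (172, 313, 240, 93, 8914), (413, 338, 113, 82, 7119)]
```

View pics/fin.png

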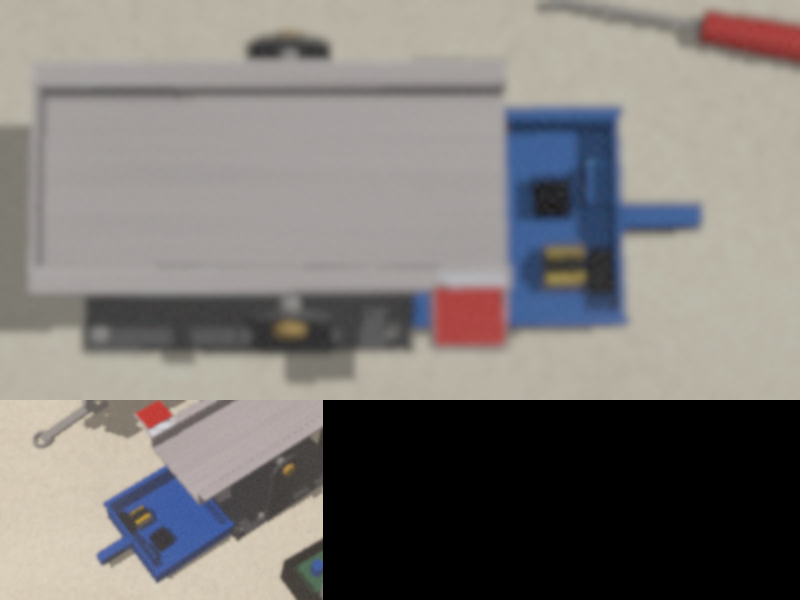

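The tray is empty and level, with the pad back at its starting pixels. All four parts are in the pan, the pan is still flush, and the arm is clear, so I'm handing in.

```bash
python3 -c "
from workcell import job_done; print(job_done())"
```

```text
the job is handed in; nothing more can be done
None
```

The job is done and handed in at about 20 s of the 70 s. No verdict is reported, so what follows rests on my own checks.

- **Pan:** I slid it by its handle until it touched the stand, with a peak push of about 11 N. Measured after release, it was square to about 0.2° and its back wall was at the stand's front edge. It sits about 4–5 mm off centre, within the 15 mm allowed. The final view shows it still flush.
- **Tray:** I pressed the pad down to the rubber stop and held it at about 8–10 N for over a second, then let it up with the finger on the pad. The last pictures show the pad back at its starting pixels (level), the tray empty and all four parts in the pan.
- **Force overshoot:** while finding the stop, the wrist force read 17.3 N for a moment, close to the 18 N limit, because I had sent two lowering steps in one go. I backed off at once. The wrist reading carries about 1 N of noise, so I can't rule out that the true contact force came closer to the limit.
- **Bystanders:** the arm went near none of them. The screwdriver is where it was. Elsewhere the before-and-after comparison was cluttered by the arm's shadow (including a small difference near the wrench), so I have no clean measurement for the others.

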